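# Aim the sprung inspection mirror and hold it

## Robot

A 6-joint arm with a two-finger parallel gripper is mounted at the origin on the work surface. World frame = base frame: x ahead of the robot, y to its left, z up, the work surface at z = 0. Lengths are in m, angles in rad, forces in N, time in s.
With the tool pointing down it reaches from about 0.25 to 0.775 m from the base axis. Payload 4 kg.
Tool frame: the origin (TCP) lies at the very end of the fingers, on their centre line; the grasp point (between the pads) lies 19 mm behind it; z points along the fingers, x is the direction in which the jaws open and shut, and the axes are right-handed (so a half turn about z gives the same grasp; the last joint's range is limited). The gripper opens to 94 mm and grips with 3 to 60 N. Pads are 16 mm wide; open, the fingers measure 119 mm over their backs; the gripper's body (75 mm by 177 mm) begins 78 mm behind the grasp point.
Start: joints at [1.033, 0.087, 1.371, -0, 1.684, -0.103], TCP at [0.232, 0.499, 0.206] pointing down, gripper open.
Joint ranges: [-3.1, 3.1], [-0.76, 2.03], [0.27, 2.55], [-1.08, 4.22], [0.17, 2.65], [-2.57, 2.57]. Speed limits (rad/s): [2.79, 2.79, 3.14, 3.14, 3.14, 3.14].

## Interface

Orientations are given as [roll, pitch, yaw] about the fixed x, y, z axes, in that order (R = Rz(yaw) Ry(pitch) Rx(roll)).
In Python, from bench import robot, cams, ticket gives the robot as it stands.
- The arm moves only by the tool jog_arm, never from a script. Its argument "series" is a list of rows, each an object of numbers: "x", "y", "z": the shift along the tool's x, y, z in m; "rx", "ry", "rz": the turn, a rotation vector about the tool's x, y, z in degrees. A call has 1 to 12 rows; each row shifts and turns the pose as measured when the row begins, along the tool's axes as they then stand; what a row does not reach is not made up. A row lasts 1/12 s, in which the tool goes at most 41.7 mm and 7.16 degrees, less where a joint would pass 70% of its speed; a pose out of reach is approached as far as the arm can. A call with a gripper value outside its range is refused whole. "claw" is the opening, from 0 (shut) to 1 (fully open), set as the call begins (left out, the last holds). The fingers move at their own pace and stop on an object; the grip force is fixed at half the most. Time passes only in rows, so rows that do not move let the fingers close. It gives the time, the measured TCP pose, the force and the opening at its end, in the units of the state.
- robot.get_obs(): the state, without advancing time (a new reading comes with each control period).
- cams.snapshot(name): name is "scene" or "top"; returns a dict with "img" (384x512x3 uint8, red, green, blue), "mtx" (3x3 intrinsics, pixels), "origin" and "attitude" of the camera in the world. Camera axes: x right, y down, z forward; pixel columns grow to the right and rows downward; lengths in m; the calibration is good to about 2 mm. A picture is of the moment at which its call begins. There is no depth.
- ticket.close_job(): hands the job in, once; it reports no verdict.
Trained networks look in a picture, given as the dict that the camera call returned (one of the last four; its "shot" number tells which), for a name from the list of things; names that differ only in an ending like _2 or _b are one class to them, and where a whole thing is asked for, a point or a joint stands for the part that bears it (a point fixed in the world has none). Each returns a list of dicts, best first, with "p" (0 to 1); they miss things now and then, are a little off and sometimes report something else, mostly with a low value. They report only what shows in the picture. A call takes as long as a camera call.
- cams.look_for(thing, picture): "bbox" ([left, top, width, height] in pixels, round what is visible of it).
The state is a dict: "time": time; "joint_positions": joint angles; "qvel": joint speeds; "joint_torque": joint torques, N m; "tool_pos": TCP position; "ee_rot": TCP orientation; "wrist_force": force on the tool from outside, world axes, zero at the start; "wrist_torque": the same for the moment, N m; "width": finger opening in m.
Only numpy, scipy, OpenCV 4.12 (cv2) and the standard library are available. Lean on these libraries where they do the work, as an engineer would, in place of code of your own. Each camera call takes 0.05 s, during which the arm holds its last target.

## Task

On the optical board, take the bar handle above the little mirror and pull the sprung slide out towards the robot until its pointer stands level with the camera's index finger. Then, keeping it there, turn the mirror so that the white camera sees the black cross of the target plate in the middle of the mirror. Finish while still gripping the handle and holding both the slide and the angle; do not touch the target or the camera, and leave the screwdriver, beaker, tip box and tube rack where they are.

Things in the scene. Friction and masses are not known exactly. Their poses are not given: they have to be found in the camera images.
- board: Grey optical board, 300 x 360 x 12 mm, fixed on the bench. Origin: centre of its underside; z up, x roughly away from the robot, y to the left. A rail 24 mm wide runs along x at y = -50 mm, from x = -135 to 30 mm; a black spring box, 34 x 36 x 26 mm, stands at its far end. Position and yaw vary.
- carriage (a joint): Travel of the mirror slide in m along the board's -x: 0 = parked (mirror axis at board x = -15 mm), 0.09 = end stop. A spring of 75 N/m draws it back: 1.5 N at 0, 6 N at 0.06; let go, it returns. The carriage is a steel block, 44 x 50 x 8 mm, with a thin dark pointer at the middle of its left (+y) side.
- mirror: Mirror turning about a vertical axis on the slide. Origin: on this axis, at the height of the board's underside, in line with the slide's pointer; z up, x the way the glass faces. Glass 40 x 44 mm, its face on the axis, its centre 58 mm up. Turns with light friction (0.03 N m) and stays where left. Starts facing roughly the camera; must turn 0.2 to 1.3 rad clockwise seen from above.
- handle (a point): Centre of the black bar handle on top of the mirror, on the turning axis, turning with it. Bar 36 mm long (point x, the way the mirror faces), 12 mm thick (point y), 32 mm high (94 to 126 mm above the board's underside; point z up). Below it a 10 mm shaft, then a round cap of 21 mm radius with its top at 86 mm. Grip it from above across its thickness.
- station: Camera station on the board: white camera 44 x 50 x 40 mm on a post and a dark index finger, 2 mm wide, beside the rail. Origin: on the board's top face, mid rail, where the camera's line of sight crosses; the mirror axis must come here (pointer and index finger in line). x, y as the board's. Its place along the rail varies: 40 to 70 mm of slide travel.
- lens (a point): Centre of the front of the camera's black lens, 126 mm from the station's origin along its y and 46 mm up. The line of sight runs level from here along the station's -y, over the station's origin. The camera's top is 66 mm above the board's top face.
- target: Target stand fixed on the board beyond the rail: white plate 40 x 40 x 4 mm on a post with a black cross on the face that looks at the station. Origin: the same point as the station's origin; its x axis points from there to the plate, which stands 170 mm out. Its direction from the station varies by up to 0.6 rad either side of the board's x.
- cross (a point): Centre of the black cross on the target plate, at the same height as the lens and the centre of the mirror; the plate's top is 66 mm above the board's top face.
- sight_end (a point): Unseen point that tells what the camera would see: the point 170 mm from the mirror axis along the camera's line of sight after it is reflected by the mirror. It rides on the slide and turns twice as far as the mirror. With the slide at the index and the mirror aimed right it lies on the cross.
- driver: Black-handled screwdriver, 130 mm long, 26 mm thick at most, lying along the right edge of the board; leave alone. Origin at the middle of its underside.
- beaker: Glass beaker, 70 mm across, 90 mm high, on the bench just left of the board; leave alone. Origin: centre of its underside.
- tipbox: Pipette tip box, 122 x 87 x 67 mm, on the bench just left of the board; leave alone. Origin: centre of its underside.
- tuberack: Grey tube rack with four white tubes, 70 x 180 x 80 mm, on the bench to the right of the board; leave alone. Origin: centre of its underside.

How it is judged:
On the way, in this order (a step that is already met when the one before it is completed fails the run):
1. the slide is pulled out to the index by the handle (x of mirror in the frame of station between -0.005 and 0.005 m and contact force between the fingers and mirror above 1 N), for 0.2 s.
2. with the slide there, the mirror shows the camera the cross (x of mirror in the frame of station between -0.005 and 0.005 m and horizontal distance between sight_end and cross below 0.016 m), for 0.2 s.
At the end, for the whole second after the job is handed in: The gripper still holds the handle (more than 1 N), the slide pointer is within 5 mm of the index, and the reflected line of sight meets the target within 16 mm of the cross (mirror within about 2.7 degrees), all through the last second (all of step 2 and contact force between the fingers and mirror above 1 N); the arm keeps its last pose, push and grip.
It fails at once if target or camera touched (over 2 N) (contact force between anything else and target above 2 N or contact force between anything else and station above 2 N).
It fails at once if a bystander is moved more than 30 mm (distance of any of driver, beaker, tipbox, tuberack from where it was at the start of the episode above 0.03 m).
It also fails if it takes over 35 s, if anything falls off the work surface, if the arm or the gripper's body presses on something with over 40 N, if the wrist force passes 120 N, or if a joint passes its speed limit or range.

## Working session

There is one attempt and no reset: what is moved stays moved. The work goes in short steps, Python scripts to look and compute and a tool call to move; the robot and the scene stay as the last step left them, time stands still between calls to the robot, and variables do not carry over. Pictures are saved under pics/ and viewed, and the job is handed in when it is done.

Besides the shell and the picture viewer there is one more tool, called after "Emit:" as a command line: name --argument value ..., lists and objects as JSON in quotes. jog_arm: Moves the arm, as the interface text tells. Its arguments: {"type":"object","properties":{"series":{"type":"array","items":{"type":"object","properties":{"x":{"type":"number"},"y":{"type":"number"},"z":{"type":"number"},"rx":{"type":"number"},"ry":{"type":"number"},"rz":{"type":"number"}}}},"claw":{"type":"number"}},"required":["series"]}

```bash
ls; mkdir -p pics; python3 - <<'E'
from bench import robot,cams
import cv2,pickle
o=robot.get_obs();print({k:o[k] for k in('time','tool_pos','ee_rot','width','wrist_force')})
for n in('scene','top'):
    s=cams.snapshot(n);pickle.dump(s,open(f'{n}0.pkl','wb'))
    print(n,s['mtx'],s['origin'],s['attitude'],s['shot'])
    cv2.imwrite(f'pics/{n}0.png',s['img'][:,:,::-1])
    for t in('board','carriage','mirror','handle','station','lens','target','cross','driver'):
        r=cams.look_for(t,s);print(t,[(x['p'],x['bbox']) for x in r[:2]])
E
```

```text
pics
{'time': 0.0, 'tool_pos': array([0.2313948 , 0.49835922, 0.204311  ]), 'ee_rot': array([-3.14138410e+00,  2.15706753e-03,  1.13601603e+00]), 'width': 0.09375769004893601, 'wrist_force': array([-0.59856599, -1.15034484, -0.31004594])}
scene [[376.89286744   0.         251.84544285]
 [  0.         376.89286744 191.34670998]
 [  0.           0.           1.        ]] [1.32486482 0.28324337 0.6454923 ] [-2.22664349 -0.01212046  1.84544874] 1
board [(0.9, [140.1, 167.0, 183.8, 119.3])]
carriage [(0.89, [212.5, 168.4, 20.1, 43.9])]
mirror [(0.87, [214.9, 170.4, 13.4, 34.6]), (0.41, [328.7, 202.9, 32.4, 44.0])]
handle [(0.84, [213.5, 173.5, 16.0, 34.1]), (0.33, [210.9, 168.2, 23.7, 42.6])]
station [(0.85, [243.9, 191.3, 59.0, 35.2]), (0.51, [138.9, 168.9, 184.9, 119.9])]
lens [(0.74, [244.4, 188.2, 62.8, 33.8])]
target [(0.68, [163.8, 201.4, 17.6, 28.8])]
cross [(0.78, [166.2, 197.6, 12.5, 30.4]), (0.31, [140.8, 166.3, 183.4, 120.9])]
driver [(0.59, [187.5, 165.4, 24.2, 28.7])]
top [[385.60380977   0.         251.87421752]
 [  0.         385.60380977 195.56974651]
 [  0.           0.           1.        ]] [0.56621067 0.0650754  1.11517307] [-3.08471141  0.01138984 -1.58535945] 2
board [(0.78, [185.0, 124.9, 150.4, 132.9])]
carriage [(0.53, [264.3, 189.6, 21.9, 21.3])]
mirror [(0.48, [271.8, 189.0, 10.9, 15.1])]
handle [(0.5, [271.2, 190.5, 13.3, 17.4])]
station [(0.59, [199.3, 200.1, 57.3, 18.0])]
lens [(0.9, [203.6, 194.5, 47.8, 21.6])]
target [(0.57, [301.7, 160.7, 16.6, 16.1])]
cross [(0.74, [305.7, 162.6, 10.8, 12.5])]
driver [(0.69, [297.5, 223.5, 15.0, 23.3])]
```

```bash
python3 - <<'E'
import cv2
a=cv2.imread('pics/top0.png');b=cv2.imread('pics/scene0.png')
cv2.imwrite('pics/top0z.png',cv2.resize(a[115:265,170:350],None,fx=4,fy=4,interpolation=2))
cv2.imwrite('pics/scene0z.png',cv2.resize(b[150:300,130:330],None,fx=4,fy=4,interpolation=2))
E
```

```text
(no output)
```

View pics/top0.png

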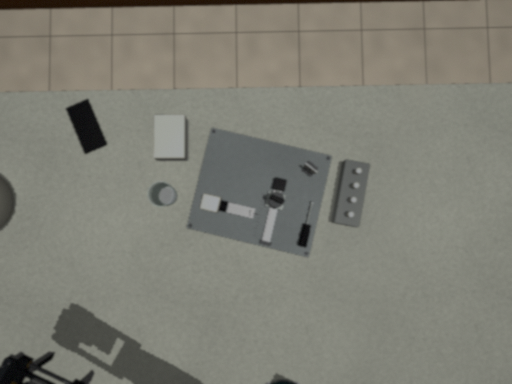

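View pics/top0z.png

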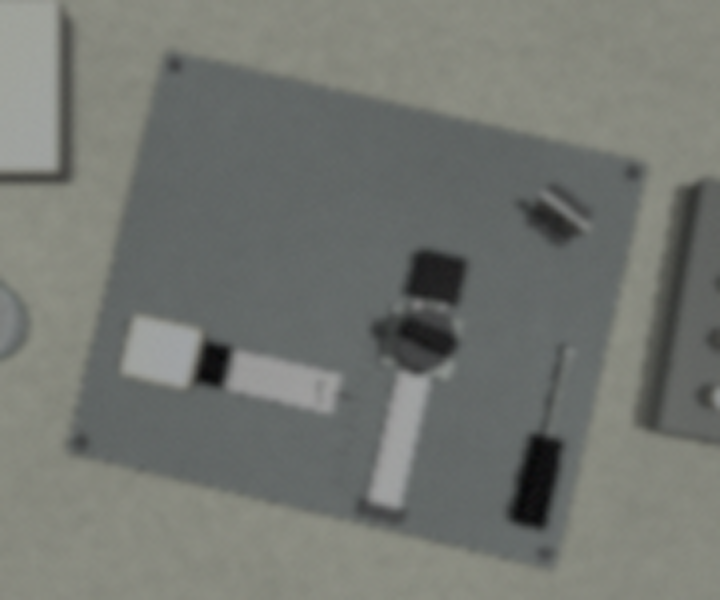

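View pics/scene0z.png

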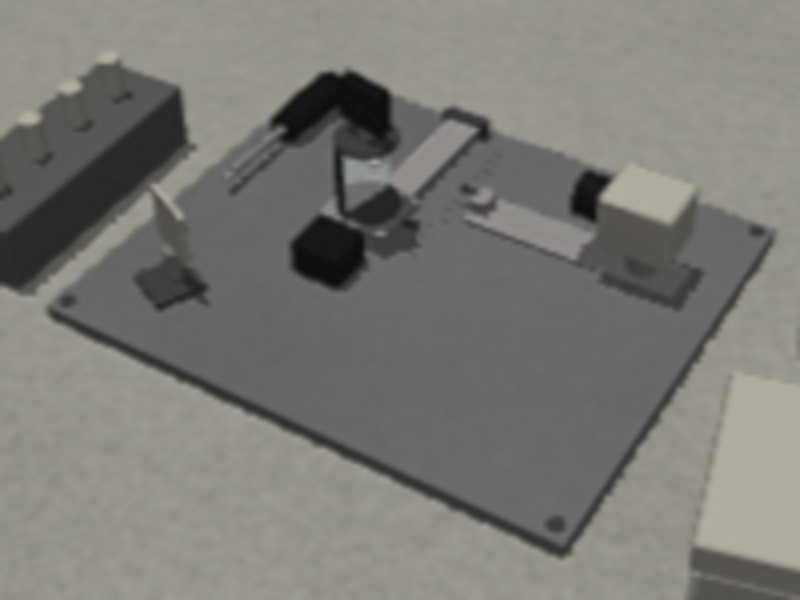

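```bash
cat > h.py <<'E'
import numpy as np,cv2,pickle
from scipy.spatial.transform import Rotation as R
from scipy.optimize import least_squares
def cam(s): return s['mtx'],np.array(s['origin']),R.from_euler('xyz',s['attitude']).as_matrix()
def proj(s,P):
    K,o,A=cam(s);c=(np.atleast_2d(P)-o)@A;q=c@K.T;return q[:,:2]/q[:,2:]
def back(s,uv,z):
    K,o,A=cam(s);d=A@np.linalg.solve(K,[uv[0],uv[1],1]);return o+d*(z-o[2])/d[2]
top=pickle.load(open('top0.pkl','rb'));sc=pickle.load(open('scene0.pkl','rb'))
zt=lambda p,k=4:((np.array(p,float)+.5)/k-.5)+[170,115]
zs=lambda p,k=4:((np.array(p,float)+.5)/k-.5)+[130,150]
def b2w(b,P): 
    P=np.atleast_2d(P);c,s=np.cos(b[2]),np.sin(b[2]);return np.c_[b[0]+c*P[:,0]-s*P[:,1],b[1]+s*P[:,0]+c*P[:,1],P[:,2]]
def w2b(b,P):
    P=np.atleast_2d(P);c,s=np.cos(b[2]),np.sin(b[2]);d=P[:,:2]-b[:2];return np.c_[c*d[:,0]+s*d[:,1],-s*d[:,0]+c*d[:,1],P[:,2]]
E
python3 - <<'E'
from h import *
T=zt([[170,52],[648,163],[553,568],[70,455]]);S=zs([[568,550],[50,310],[775,235]])
B=np.array([[.15,.18,.012],[.15,-.18,.012],[-.15,-.18,.012],[-.15,.18,.012]])
f=lambda b:np.r_[(proj(top,b2w(b,B))-T).ravel(),(proj(sc,b2w(b,B[[0,1,3]]))-S).ravel()]
# separate and joint
for sl in (slice(0,8),slice(8,14),slice(0,14)):
    r=least_squares(lambda b:f(b)[sl],[.6,.05,-.2]);print(r.x,r.fun.round(2))
b=r.x
for n,uv,z in [('camtop ctr',(162,351),.078),('finger',(350,397),.02),('handle',(427,342),.126),('target top',(565,207),.078),('railend',(383,505),.02),('springbox',(437,277),.038)]:
    print(n,w2b(b,back(top,zt(uv),z)))
for n,uv,z in [('target top',(165,205),.078),('camtop',(648,190),.078),('handletop',(353,88),.126)]:
    print(n,w2b(b,back(sc,zs(uv),z)))
np.save('b.npy',b)
E
python3 - <<'E'
import cv2
a=cv2.imread('pics/top0.png');b=cv2.imread('pics/scene0.png')
cv2.imwrite('pics/t1.png',cv2.resize(a[150:250,200:320],None,fx=6,fy=6,interpolation=2))
cv2.imwrite('pics/s1.png',cv2.resize(b[160:235,160:260],None,fx=8,fy=8,interpolation=2))
E
```

```text
[ 0.64037761  0.05462559 -0.24779346] [-1.14 -0.58  0.82 -0.07  1.28  0.91 -0.99 -0.32]
[ 0.64338227  0.05751899 -0.24762542] [ 0.04  0.37 -1.17 -0.3   1.22 -0.98]
[ 0.64145972  0.05598903 -0.24730096] [-1.64 -0.92  0.32 -0.47  0.82  0.5  -1.45 -0.66 -0.43 -0.53 -1.34 -0.92
  0.71 -1.56]
camtop ctr [[-0.06419191  0.12077097  0.078     ]]
finger [[-0.06456068 -0.0095813   0.02      ]]
handle [[-0.01990207 -0.04954231  0.126     ]]
target top [[ 0.093081   -0.12138416  0.078     ]]
railend [[-0.1333379  -0.04977227  0.02      ]]
springbox [[ 0.03099168 -0.04955726  0.038     ]]
target top [[ 0.09520143 -0.12119879  0.078     ]]
camtop [[-0.06530929  0.1202267   0.078     ]]
handletop [[-0.0071664  -0.05320969  0.126     ]]
```

View pics/t1.png

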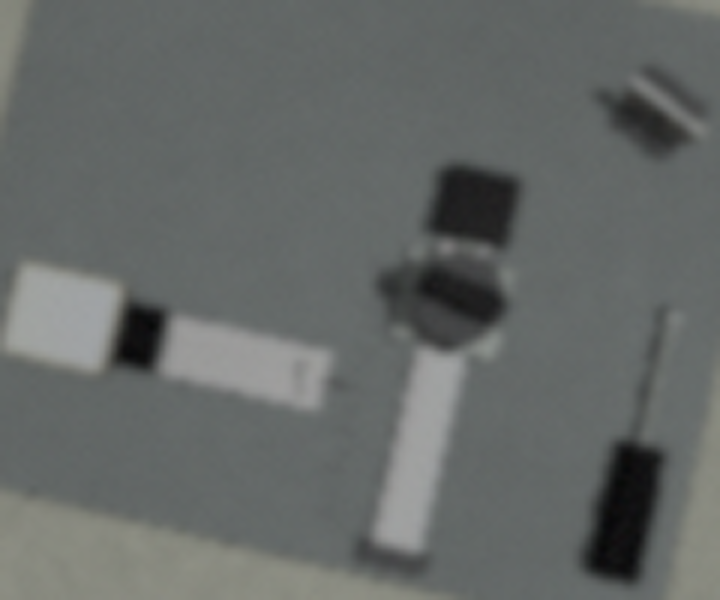

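View pics/s1.png

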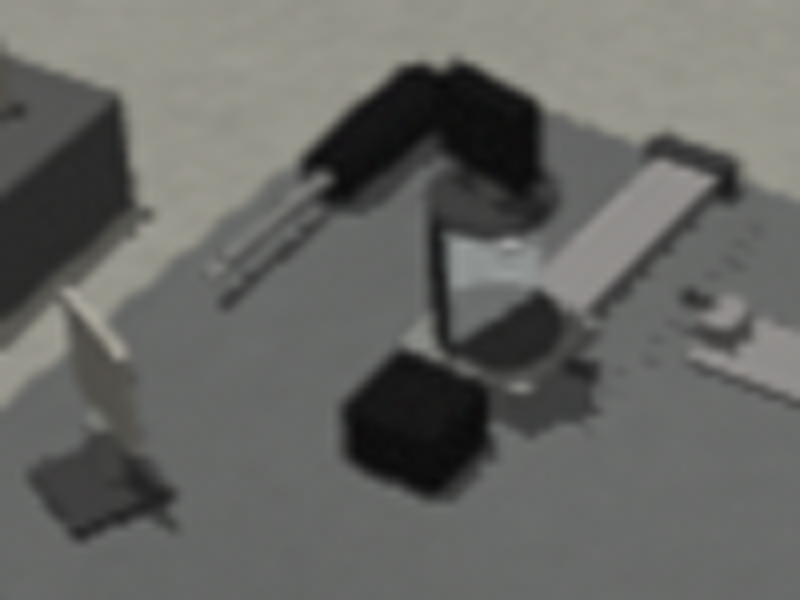

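```bash
python3 - <<'E'
from h import *
b=np.load('b.npy');h=b2w(b,[[-.015,-.05,.11]])[0];st=b2w(b,[[-.0647,-.05,.11]])[0];print(h,st,b[2])
print('proj handle top', (proj(top,b2w(b,[[-.015,-.05,.126]]))-[200,150]+.5)*6-.5,(proj(sc,b2w(b,[[-.015,-.05,.126]]))-[160,160]+.5)*8-.5)
for s in (top,sc):
  m=s['img'].max(2)
# bar segmentation in top
g=top['img'].max(2).astype(float);ys,xs=np.mgrid[192:208,264:290];w=np.clip(45-g[192:208,264:290],0,None)
print(g[192:208,264:290].astype(int))
t=np.array([.2314,.4984]);d=h[:2]-t
y=1.136;X=np.array([np.cos(y),np.sin(y)]);Y=np.array([np.sin(y),-np.cos(y)]);print('tool',d@X,d@Y)
E
```

```text
[0.61467667 0.01118201 0.11      ] [0.56648871 0.02334797 0.11      ] -0.2473009609175343
proj handle top [[464.39717191 292.35462794]] [[489.73515456  87.01498212]]
[[104 105  99  96 106 112 104  89  85  94  98  91  82  85  89 100 107 101
   93  94  97 104 104 105 105 104]
 [102 100  95  85  87  93  86  75  69  73  75  74  73  74  77  83  86  89
   94  98 104 104 105 104 106 105]
 [ 91  87  81  73  73  74  68  58  52  54  61  65  69  70  70  73  73  79
   88 104 111 110 107 106 106 106]
 [ 75  71  67  65  67  65  53  43  36  40  44  53  59  63  68  70  71  73
   87 110 122 117 111 106 106 104]
 [ 61  58  61  64  64  56  41  32  28  32  33  41  45  49  57  63  64  71
   81 105 122 119 109 106 104 104]
 [ 54  53  56  63  60  48  34  25  32  30  32  34  34  36  42  46  53  58
   72  93 115 114 106 104 103 105]
 [ 55  51  54  61  58  47  35  25  28  27  31  33  31  34  32  35  38  45
   56  79 103 110 106 104 104 105]
 [ 67  58  59  63  62  56  48  41  35  32  28  28  31  32  33  32  33  33
   41  62  89 102 105 106 105 105]
 [ 77  64  65  65  63  61  59  57  53  43  36  30  25  28  31 
[... 154 characters left out ...]
]
 [ 84  72  71  70  64  63  67  68  69  66  62  58  51  43  37  33  31  36
   47  67  88 102 105 107 107 106]
 [ 87  81  81  78  68  62  64  70  68  70  69  68  64  60  55  50  44  49
   65  85  98 104 106 105 106 106]
 [ 92  98 102  97  82  66  61  65  70  70  70  71  70  69  68  64  68  79
   94 102 104 106 107 106 107 106]
 [ 96 106 114 112  97  77  61  62  65  68  68  70  70  71  72  75  87 107
  120 116 108 107 106 108 106 107]
 [ 99 100 107 109 101  88  76  67  63  62  63  69  73  77  86  99 114 129
  135 123 110 105 106 107 107 106]
 [101 100 102 103 104 105 102  96  83  68  64  71  83  97 109 125 135 141
  135 121 109 104 107 105 106 106]]
tool -0.2804392276065199 0.5528437513525175
```

```bash
python3 - <<'E'
from h import *
g=top['img'].max(2).astype(np.float32)[188:212,260:295]
g=cv2.resize(g,None,fx=8,fy=8,interpolation=cv2.INTER_CUBIC)
for t in(42,47,52):
  c=max(cv2.findContours((g<t).astype('uint8'),0,1)[0],key=cv2.contourArea)
  m=cv2.moments(c);a=.5*np.arctan2(2*m['mu11'],m['mu20']-m['mu02'])
  ctr=np.array([m['m10']/m['m00'],m['m01']/m['m00']]); ctr=(ctr+.5)/8-.5+[260,188]
  p=back(top,ctr,.126);q=back(top,ctr-6*np.array([np.cos(a),np.sin(a)]),.126)
  print(t,np.array(cv2.minAreaRect(c)[1])/8,p,np.arctan2(*(q-p)[1::-1]))
E
```

```text
42 [13.49173832  5.12095165] [0.61355477 0.01356669 0.126     ] 1.1631081289323397
47 [14.1174469   5.67006874] [0.61366131 0.01367697 0.126     ] 1.16441960489737
52 [14.61242199  6.27485514] [0.61374601 0.01382618 0.126     ] 1.17000059589791
```

Emit:
jog_arm --series '[{"x":-0.014,"y":0.0276},{"x":-0.014,"y":0.0276},{"x":-0.014,"y":0.0276},{"x":-0.014,"y":0.0276},{"x":-0.014,"y":0.0276},{"x":-0.014,"y":0.0276},{"x":-0.014,"y":0.0276},{"x":-0.014,"y":0.0276},{"x":-0.014,"y":0.0276},{"x":-0.014,"y":0.0276},{"x":-0.014,"y":0.0276},{"x":-0.014,"y":0.0276}]'

```text
invalid input
```

Emit:
jog_arm --series '[{"x":-0.014,"y":0.0276},{"x":-0.014,"y":0.0276},{"x":-0.014,"y":0.0276},{"x":-0.014,"y":0.0276},{"x":-0.014,"y":0.0276},{"x":-0.014,"y":0.0276},{"rz":7},{"rz":7},{"rz":7},{"rz":7},{"rz":7},{"rz":7}]'

```text
invalid input
```

Emit:
jog_arm --series '[{"rz":7},{"rz":7},{"rz":7},{"rz":7},{"rz":7},{"rz":7},{}]'

```text
invalid input
```

Emit:
jog_arm --series '[{"x":-0.014,"y":0.0276,"z":0,"rx":0,"ry":0,"rz":0}]' --claw 1.0

```text
time: 1.08
tool_pos: [0.2486, 0.4769, 0.2051]
ee_rot: [-3.139, -0.001, 1.141]
wrist_force: [0.5, -0.5, -0.8]
width: 0.0939
```

Emit:
jog_arm --series '[{"x":-0.015,"y":0.0292,"z":0,"rx":0,"ry":0,"rz":0},{"x":-0.015,"y":0.0292,"z":0,"rx":0,"ry":0,"rz":0},{"x":-0.015,"y":0.0292,"z":0,"rx":0,"ry":0,"rz":0},{"x":-0.015,"y":0.0292,"z":0,"rx":0,"ry":0,"rz":0},{"x":-0.015,"y":0.0292,"z":0,"rx":0,"ry":0,"rz":0},{"x":-0.015,"y":0.0292,"z":0,"rx":0,"ry":0,"rz":0},{"x":-0.015,"y":0.0292,"z":0,"rx":0,"ry":0,"rz":0},{"x":-0.015,"y":0.0292,"z":0,"rx":0,"ry":0,"rz":0},{"x":-0.015,"y":0.0292,"z":0,"rx":0,"ry":0,"rz":0},{"x":-0.015,"y":0.0292,"z":0,"rx":0,"ry":0,"rz":0},{"x":-0.015,"y":0.0292,"z":0,"rx":0,"ry":0,"rz":0},{"x":-0.015,"y":0.0292,"z":0,"rx":0,"ry":0,"rz":0}]' --claw 1.0

```text
time: 2.08
tool_pos: [0.5014, 0.1556, 0.2055]
ee_rot: [3.141, -0.005, 1.151]
wrist_force: [-0.1, 1.4, 0.2]
width: 0.0943
```

Emit:
jog_arm --series '[{"x":-0.0165,"y":0.0315,"z":0,"rx":0,"ry":0,"rz":0},{"x":-0.0165,"y":0.0315,"z":0,"rx":0,"ry":0,"rz":0},{"x":-0.0165,"y":0.0315,"z":0,"rx":0,"ry":0,"rz":0},{"x":-0.0165,"y":0.0315,"z":0,"rx":0,"ry":0,"rz":0},{"x":-0.0165,"y":0.0315,"z":0,"rx":0,"ry":0,"rz":0},{"x":0,"y":0,"z":0,"rx":0,"ry":0,"rz":7},{"x":0,"y":0,"z":0,"rx":0,"ry":0,"rz":7},{"x":0,"y":0,"z":0,"rx":0,"ry":0,"rz":7},{"x":0,"y":0,"z":0,"rx":0,"ry":0,"rz":7},{"x":0,"y":0,"z":0,"rx":0,"ry":0,"rz":7},{"x":0,"y":0,"z":0,"rx":0,"ry":0,"rz":7},{"x":0,"y":0,"z":0,"rx":0,"ry":0,"rz":7}]' --claw 1.0

```text
time: 3.08
tool_pos: [0.6203, -0.0024, 0.2014]
ee_rot: [-3.139, -0.002, 0.272]
wrist_force: [-0.2, -0.6, 0.0]
width: 0.0939
```

Emit:
jog_arm --series '[{"x":0,"y":0,"z":0,"rx":0,"ry":0,"rz":7},{"x":0,"y":0,"z":0,"rx":0,"ry":0,"rz":7},{"x":0,"y":0,"z":0,"rx":0,"ry":0,"rz":7},{"x":0,"y":0,"z":0,"rx":0,"ry":0,"rz":7},{"x":0,"y":0,"z":0,"rx":0,"ry":0,"rz":7},{"x":0,"y":0,"z":0,"rx":0,"ry":0,"rz":5},{"x":0,"y":0,"z":0,"rx":0,"ry":0,"rz":0}]' --claw 1.0

```text
time: 3.67
tool_pos: [0.6204, -0.0026, 0.2005]
ee_rot: [-3.139, 0.002, -0.447]
wrist_force: [-1.0, -0.7, -0.3]
width: 0.0942
```

Emit:
jog_arm --series '[{"x":-0.012,"y":-0.011,"z":0,"rx":0,"ry":0,"rz":-2},{"x":0,"y":0,"z":0.02,"rx":0,"ry":0,"rz":0},{"x":0,"y":0,"z":0.02,"rx":0,"ry":0,"rz":0},{"x":0,"y":0,"z":0.02,"rx":0,"ry":0,"rz":0},{"x":0,"y":0,"z":0,"rx":0,"ry":0,"rz":0}]' --claw 1.0

```text
time: 4.08
tool_pos: [0.6139, 0.0177, 0.1412]
ee_rot: [-3.135, -0.002, -0.391]
wrist_force: [-0.7, -0.3, -1.1]
width: 0.094
```

```bash
python3 - <<'E'
from bench import robot,cams
import cv2,numpy as np
a=cams.snapshot('top')['img'];b=cams.snapshot('scene')['img']
A=cv2.resize(a[150:250,200:320],(480,400),interpolation=2);B=cv2.resize(b[130:230,160:240],(320,400),interpolation=2)
cv2.imwrite('pics/pre.png',np.hstack([A,B])[:,:,::-1]);o=robot.get_obs();print(o['tool_pos'],o['ee_rot'],o['wrist_force'])
E
```

```text
[0.61612906 0.01730549 0.1456656 ] [-3.1328     -0.00816107 -0.39276476] [-0.0451183  -0.26311629 -0.22549718]
```

View pics/pre.png

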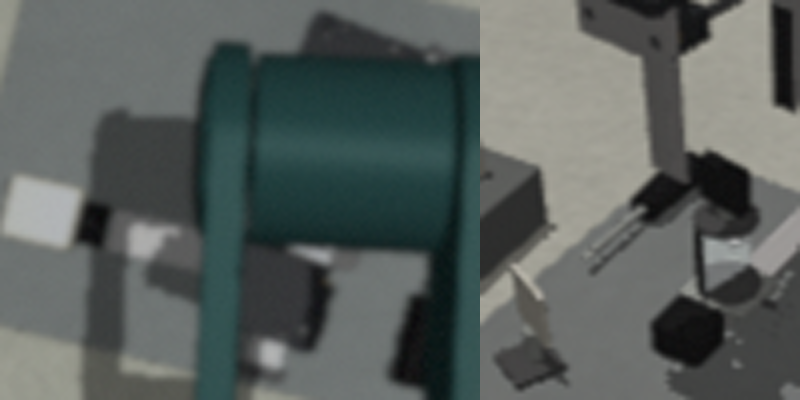

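Emit:
jog_arm --series '[{"x":0.001,"y":0.004,"z":0.016,"rx":0,"ry":0,"rz":0},{"x":0,"y":0,"z":0.016,"rx":0,"ry":0,"rz":0},{"x":0,"y":0,"z":0.012,"rx":0,"ry":0,"rz":0},{"x":0,"y":0,"z":0,"rx":0,"ry":0,"rz":0},{"x":0,"y":0,"z":0,"rx":0,"ry":0,"rz":0}]' --claw 1.0

```text
time: 4.6
tool_pos: [0.6209, 0.015, 0.1105]
ee_rot: [-3.127, -0.023, -0.385]
wrist_force: [0.5, -0.1, 0.9]
width: 0.0937
```

```bash
python3 - <<'E'
from bench import robot,cams
import cv2,numpy as np
b=cams.snapshot('scene')['img']
for i in range(3):
  cams.snapshot('scene');o=robot.get_obs();print(o['tool_pos'],o['ee_rot'],o['wrist_force'])
cv2.imwrite('pics/pre2.png',cv2.resize(b[130:230,160:260],(800,600),interpolation=2)[:,:,::-1])
E
```

```text
[0.62098466 0.01492521 0.11059588] [-3.1272201  -0.02331769 -0.3857404 ] [-0.00165175 -0.46824318  0.15280923]
[0.62105526 0.01486266 0.11062188] [-3.12718774 -0.02355206 -0.38587553] [-0.79036868  0.79115062  0.01591137]
[0.6210177  0.0148612  0.11052509] [-3.1271843  -0.02346077 -0.38595523] [-0.50710559  0.74830418 -0.05760597]
```

View pics/pre2.png

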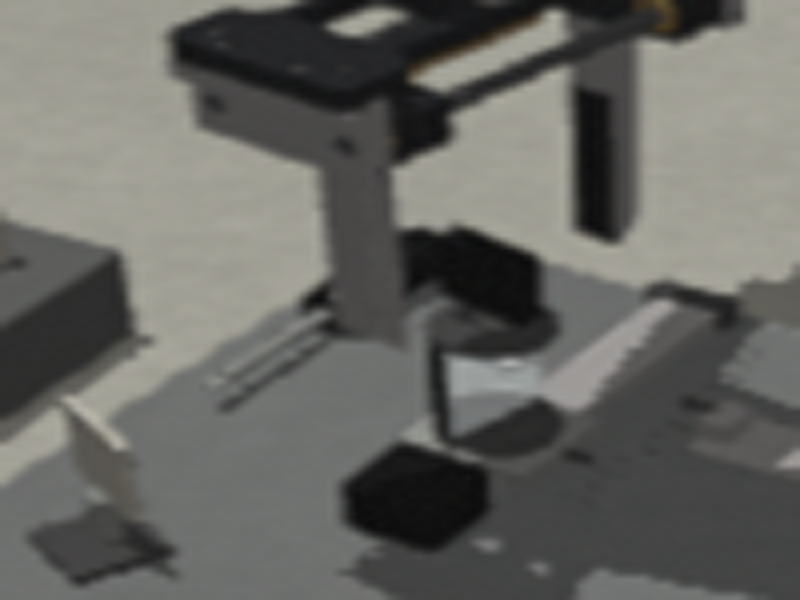

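```bash
cat > go.py <<'E'
import sys;from h import *
from bench import robot
o=robot.get_obs();t=np.array([float(v) for v in sys.argv[1:5]])
A=R.from_euler('xyz',o['ee_rot']);Bm=R.from_euler('xyz',[np.pi,0,t[3]])
print('now',o['time'],o['tool_pos'].round(4),o['ee_rot'].round(3),o['wrist_force'].round(1),o['width'])
print('shift',A.inv().apply(t[:3]-o['tool_pos']).round(4),'rot',np.degrees((A.inv()*Bm).as_rotvec()).round(2))
E
python3 go.py .614 .0125 .095 -.406
```

```text
now 4.8 [0.621  0.0149 0.1105] [-3.127 -0.023 -0.386] [-0.5  0.7 -0.1] 0.09371731294619445
shift [-0.006   0.0051  0.0153] rot [-0.84 -1.34  1.16]
```

Emit:
jog_arm --series '[{"x":-0.006,"y":0.005,"z":0,"rx":-0.8,"ry":-1.3,"rz":1.2},{"x":0,"y":0,"z":0.008,"rx":0,"ry":0,"rz":0},{"x":0,"y":0,"z":0.007,"rx":0,"ry":0,"rz":0},{"x":0,"y":0,"z":0,"rx":0,"ry":0,"rz":0}]' --claw 1.0

```text
time: 5.13
tool_pos: [0.6154, 0.0124, 0.0971]
ee_rot: [-3.139, -0.006, -0.406]
wrist_force: [-0.0, 1.6, 0.0]
width: 0.094
```

```bash
python3 go.py .614 .0125 .095 -.406
```

```text
now 5.1333 [0.6154 0.0124 0.0971] [-3.139 -0.006 -0.406] [-0.   1.6  0. ] 0.09398853515766617
shift [-0.0013  0.0005  0.0021] rot [-0.15 -0.33 -0.02]
```

Well placed; close.

Emit:
jog_arm --series '[{"x":-0.001,"y":0,"z":0.002,"rx":0,"ry":0,"rz":0},{"x":0,"y":0,"z":0,"rx":0,"ry":0,"rz":0},{"x":0,"y":0,"z":0,"rx":0,"ry":0,"rz":0},{"x":0,"y":0,"z":0,"rx":0,"ry":0,"rz":0},{"x":0,"y":0,"z":0,"rx":0,"ry":0,"rz":0},{"x":0,"y":0,"z":0,"rx":0,"ry":0,"rz":0},{"x":0,"y":0,"z":0,"rx":0,"ry":0,"rz":0},{"x":0,"y":0,"z":0,"rx":0,"ry":0,"rz":0},{"x":0,"y":0,"z":0,"rx":0,"ry":0,"rz":0},{"x":0,"y":0,"z":0,"rx":0,"ry":0,"rz":0}]' --claw 0.0

```text
time: 5.97
tool_pos: [0.6146, 0.013, 0.0945]
ee_rot: [-3.138, -0.006, -0.405]
wrist_force: [-0.2, -0.0, 0.5]
width: 0.0306
```

```bash
python3 go.py .614 .0125 .095 -.406
```

```text
now 5.9667 [0.6146 0.013  0.0945] [-3.138 -0.006 -0.405] [-0.2 -0.   0.5] 0.03061016633677476
shift [-0.0003  0.0007 -0.0005] rot [-0.18 -0.36  0.04]
```

Emit:
jog_arm --series '[{"x":0,"y":0,"z":0,"rx":0,"ry":0,"rz":0},{"x":0,"y":0,"z":0,"rx":0,"ry":0,"rz":0},{"x":0,"y":0,"z":0,"rx":0,"ry":0,"rz":0},{"x":0,"y":0,"z":0,"rx":0,"ry":0,"rz":0},{"x":0,"y":0,"z":0,"rx":0,"ry":0,"rz":0},{"x":0,"y":0,"z":0,"rx":0,"ry":0,"rz":0}]' --claw 0.0

```text
time: 6.47
tool_pos: [0.6141, 0.0133, 0.0947]
ee_rot: [-3.138, -0.005, -0.406]
wrist_force: [-0.5, 0.7, 0.3]
width: 0.012
```

```bash
python3 go.py .5662 .0247 .0945 -.406
```

```text
now 6.4667 [0.6141 0.0133 0.0947] [-3.138 -0.005 -0.406] [-0.5  0.7  0.3] 0.012020928534951314
shift [-0.0485  0.0084 -0.0001] rot [-0.19 -0.28  0.03]
```

Emit:
jog_arm --series '[{"x":-0.0082,"y":0.0013,"z":0,"rx":0,"ry":0,"rz":0},{"x":-0.0082,"y":0.0013,"z":0,"rx":0,"ry":0,"rz":0},{"x":-0.0082,"y":0.0013,"z":0,"rx":0,"ry":0,"rz":0},{"x":-0.0082,"y":0.0013,"z":0,"rx":0,"ry":0,"rz":0},{"x":-0.0082,"y":0.0013,"z":0,"rx":0,"ry":0,"rz":0},{"x":0,"y":0,"z":0,"rx":0,"ry":0,"rz":0}]' --claw 0.0

```text
time: 6.97
tool_pos: [0.5731, 0.0236, 0.0947]
ee_rot: [-3.137, -0.013, -0.406]
wrist_force: [4.8, 0.2, -2.4]
width: 0.0119
```

```bash
python3 go.py .5659 .0255 .0945 -.406
```

```text
now 6.9667 [0.5731 0.0236 0.0947] [-3.137 -0.013 -0.406] [ 4.8  0.2 -2.4] 0.011904226072471975
shift [-0.0074  0.0011  0.0001] rot [-0.29 -0.76  0.02]
```

Emit:
jog_arm --series '[{"x":-0.007,"y":0.001,"z":0,"rx":-0.2,"ry":-0.5,"rz":0},{"x":0,"y":0,"z":0,"rx":0,"ry":0,"rz":0},{"x":0,"y":0,"z":0,"rx":0,"ry":0,"rz":0},{"x":0,"y":0,"z":0,"rx":0,"ry":0,"rz":0}]' --claw 0.0

```text
time: 7.3
tool_pos: [0.5672, 0.0252, 0.0947]
ee_rot: [-3.139, -0.011, -0.406]
wrist_force: [4.6, -0.2, -1.9]
width: 0.012
```

```bash
python3 go.py .5659 .0255 .0945 -.406; python3 - <<'E'
from bench import robot,cams
import cv2,numpy as np,pickle
for n in('top','scene'):
  s=cams.snapshot(n);pickle.dump(s,open(n+'1.pkl','wb'))
  a=s['img']; a=a[160:240,200:310] if n=='top' else a[150:230,170:280]
  cv2.imwrite(f'pics/{n}1.png',cv2.resize(a,None,fx=7,fy=7,interpolation=2)[:,:,::-1])
E
```

```text
now 7.3 [0.5672 0.0252 0.0947] [-3.139 -0.011 -0.406] [ 4.6 -0.2 -1.9] 0.012012612712017886
shift [-0.0013  0.0003  0.0002] rot [-0.17 -0.6   0.02]
```

View pics/top1.png

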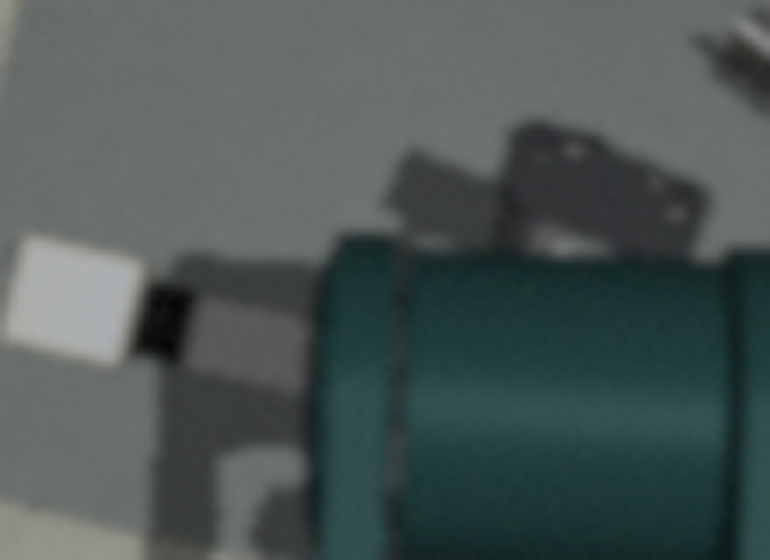

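View pics/scene1.png

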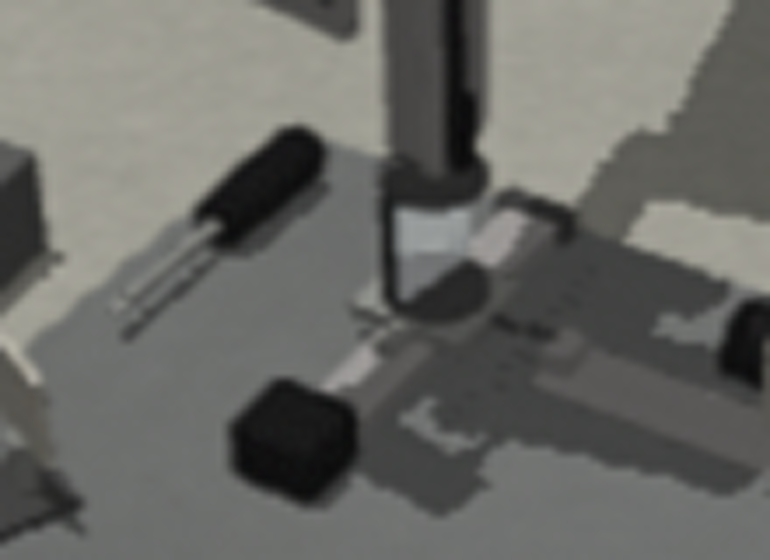

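```bash
python3 - <<'E'
from h import *
b=np.load('b.npy');s=pickle.load(open('scene1.pkl','rb'))
x0,y0,k=232,185,16
a=s['img'][y0:y0+32,x0:x0+42]; a=cv2.convertScaleAbs(cv2.resize(a,None,fx=k,fy=k,interpolation=2),alpha=2,beta=-40)
b2=a.copy()
for dx,col in((-.005,(255,0,0)),(0,(0,255,0)),(.005,(0,0,255))):
  p=proj(s,b2w(b,[[-.0647+dx,-.03,.018],[-.0647+dx,.01,.018]]));q=((p-[x0,y0]+.5)*k).astype(int)
  cv2.line(b2,tuple(map(int,q[0])),tuple(map(int,q[1])),col,1)
cv2.imwrite('pics/al.png',cv2.resize(np.vstack([a,b2])[:,:,::-1],(500,600)) if 0 else np.hstack([a,b2])[:,::1,::-1][:,:])
E
python3 -c "
import cv2;a=cv2.imread('pics/al.png');print(a.shape);cv2.imwrite('pics/al2.png',cv2.resize(a,(800,int(a.shape[0]*800/a.shape[1]))))"
```

```text
(512, 1344, 3)
```

View pics/al2.png

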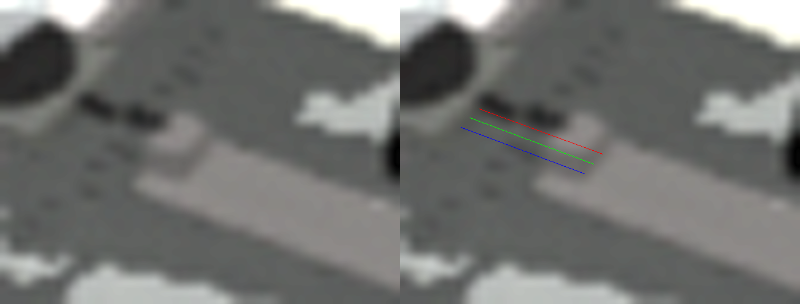

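Emit:
jog_arm --series '[{"x":-0.0015,"y":0.0003,"z":0,"rx":-0.1,"ry":-0.4,"rz":0},{"x":0,"y":0,"z":0,"rx":0,"ry":0,"rz":0},{"x":0,"y":0,"z":0,"rx":0,"ry":0,"rz":0},{"x":0,"y":0,"z":0,"rx":0,"ry":0,"rz":5},{"x":0,"y":0,"z":0,"rx":0,"ry":0,"rz":5},{"x":0,"y":0,"z":0,"rx":0,"ry":0,"rz":5}]' --claw 0.0

```text
time: 7.9
tool_pos: [0.5687, 0.0247, 0.0947]
ee_rot: [-3.137, -0.007, -0.678]
wrist_force: [5.6, -1.1, -2.4]
width: 0.0119
```

```bash
python3 go.py .5659 .0255 .0945 -1.2436
```

```text
now 7.9 [0.5687 0.0247 0.0947] [-3.137 -0.007 -0.678] [ 5.6 -1.1 -2.4] 0.01193948152153066
shift [-0.0027  0.0012  0.0002] rot [-0.39 -0.32 32.4 ]
```

Emit:
jog_arm --series '[{"x":-0.0018,"y":0.0008,"z":0,"rx":0,"ry":0,"rz":5},{"x":-0.001,"y":0.0008,"z":0,"rx":0,"ry":0,"rz":5},{"x":-0.001,"y":0.0008,"z":0,"rx":0,"ry":0,"rz":5},{"x":-0.001,"y":0.0008,"z":0,"rx":0,"ry":0,"rz":5},{"x":-0.001,"y":0.0008,"z":0,"rx":0,"ry":0,"rz":5}]' --claw 0.0

```text
time: 8.32
tool_pos: [0.5639, 0.0253, 0.0947]
ee_rot: [-3.131, -0.007, -1.137]
wrist_force: [5.3, -1.1, -1.9]
width: 0.0119
```

```bash
python3 go.py .5659 .0255 .0945 -1.2436
```

```text
now 8.3167 [0.5639 0.0253 0.0947] [-3.131 -0.007 -1.137] [ 5.3 -1.1 -1.9] 0.01187955769089947
shift [ 0.0006 -0.0019  0.0002] rot [-0.62 -0.39  6.08]
```

Emit:
jog_arm --series '[{"x":0,"y":-0.001,"z":0,"rx":-0.3,"ry":-0.2,"rz":3},{"x":0,"y":-0.0005,"z":0,"rx":-0.3,"ry":-0.2,"rz":3},{"x":0,"y":0,"z":0,"rx":0,"ry":0,"rz":0},{"x":0,"y":0,"z":0,"rx":0,"ry":0,"rz":0}]' --claw 0.0

```text
time: 8.65
tool_pos: [0.5675, 0.0241, 0.0947]
ee_rot: [-3.138, -0.004, -1.252]
wrist_force: [4.5, -0.8, -2.4]
width: 0.0121
```

```bash
python3 go.py .5659 .0255 .0945 -1.2436; python3 - <<'E'
from h import *
from bench import cams
b=np.load('b.npy');s=cams.snapshot('scene')
x0,y0,k=232,185,16
a=s['img'][y0:y0+32,x0:x0+42]; a=cv2.convertScaleAbs(cv2.resize(a,None,fx=k,fy=k,interpolation=2),alpha=2,beta=-40)
b2=a.copy()
for dx,col in((-.005,(255,0,0)),(0,(0,255,0)),(.005,(0,0,255))):
  p=proj(s,b2w(b,[[-.0647+dx,-.03,.018],[-.0647+dx,.01,.018]]));q=((p-[x0,y0]+.5)*k).astype(int)
  cv2.line(b2,tuple(map(int,q[0])),tuple(map(int,q[1])),col,1)
im=np.hstack([a,b2])[:,:,::-1]
c=cv2.resize(s['img'][150:230,160:280],(800,533),interpolation=2)[:,:,::-1]
cv2.imwrite('pics/al3.png',cv2.resize(im,(800,305)));cv2.imwrite('pics/sc3.png',c)
E
```

```text
now 8.65 [0.5675 0.0241 0.0947] [-3.138 -0.004 -1.252] [ 4.5 -0.8 -2.4] 0.012109268802194737
shift [-0.0018  0.0011  0.0002] rot [-0.21 -0.22 -0.48]
```

View pics/al3.png

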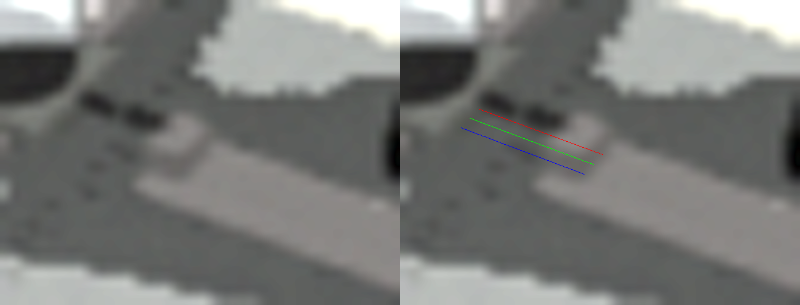

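View pics/sc3.png

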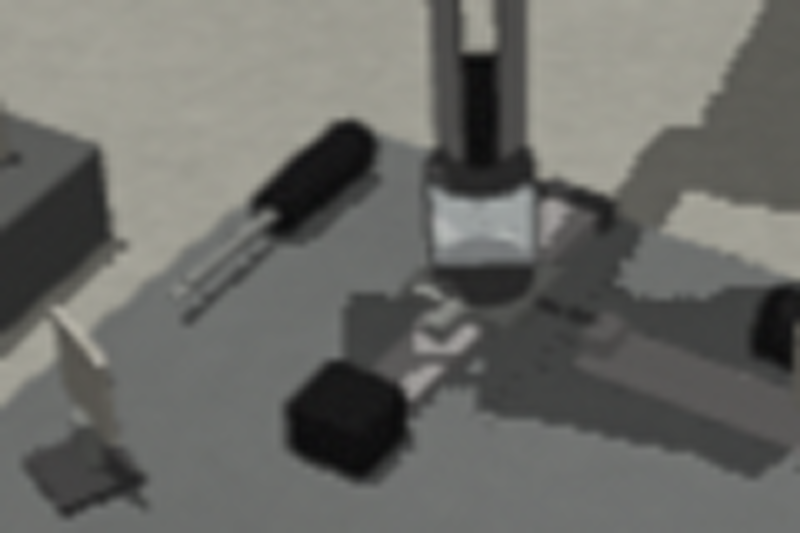

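Emit:
jog_arm --series '[{"x":-0.0012,"y":0.0007,"z":0,"rx":0,"ry":0,"rz":-0.4}]' --claw 0.0

```text
time: 8.78
tool_pos: [0.5671, 0.0244, 0.0947]
ee_rot: [-3.137, -0.005, -1.245]
wrist_force: [4.3, -4.2, -2.2]
width: 0.0119
```

```bash
python3 - <<'E'
from h import *
from bench import cams
b=np.load('b.npy')
for i in range(4): s=cams.snapshot('scene')
x0,y0,k=215,170,16
a=cv2.resize(s['img'][y0:y0+36,x0:x0+45],None,fx=k,fy=k,interpolation=2)
c0=b2w(b,[[-.0647,-.05,0]])[0]
out=[]
for off in (None,-.1,0,.1):
  im=a.copy()
  if off is not None:
    y=.327+off;t=np.array([-np.sin(y),np.cos(y),0])*.02
    P=[c0+t+[0,0,.036],c0-t+[0,0,.036],c0-t+[0,0,.08],c0+t+[0,0,.08]]
    q=((proj(s,P)-[x0,y0]+.5)*k).astype(np.int32);cv2.polylines(im,[q],True,(255,0,0),1)
  out.append(im)
im=np.vstack([np.hstack(out[:2]),np.hstack(out[2:])])
cv2.imwrite('pics/mir.png',cv2.resize(im[:,:,::-1],(750,600)))
r=pickle.dump(s,open('scene2.pkl','wb'))
E
python3 go.py .5659 .0255 .0945 -1.2436
```

```text
now 8.9833 [0.5668 0.0244 0.0947] [-3.137 -0.005 -1.245] [ 5.  -2.3 -3.3] 0.01162547268872803
shift [-0.0013  0.0005  0.0002] rot [-0.24 -0.3  -0.09]
```

View pics/mir.png

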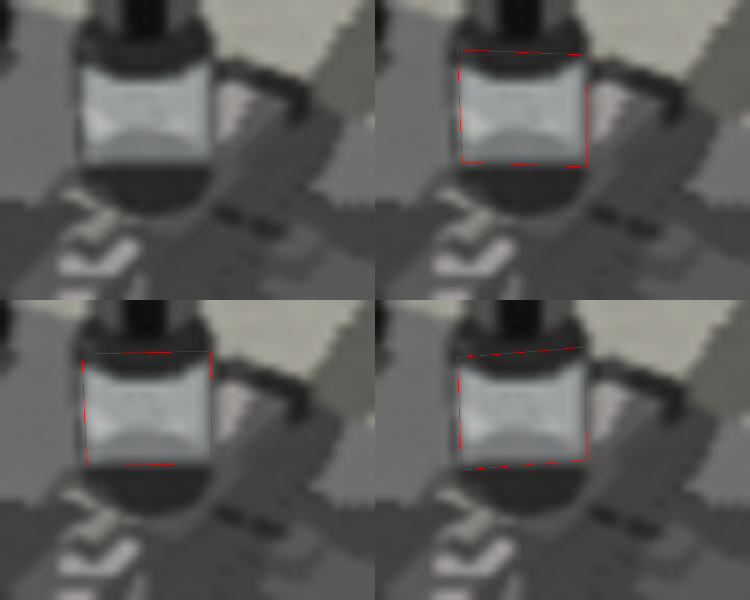

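```bash
python3 - <<'E'
from bench import ticket
print(ticket.close_job())
E
```

```text
the job is handed in; nothing more can be done
None
```

I gripped the bar handle, pulled the slide about 49 mm out to the index finger, then turned the mirror about 48° clockwise. I handed the job in at about 9 s of the 35 s, still gripping the handle. The close gives no verdict, so what follows is my own measurement.

- **Slide:** by the arm's pose the slide was about 1 mm short of the index. A picture just before the last small correction put the pointer within about 1 mm of it. The tolerance is 5 mm.
- **Mirror angle:** the gripper's yaw was -1.245 against a computed -1.244 rad. The projected outline of the glass at that angle fitted the picture.
- **Target direction:** this came from both cameras, which agreed to about 2 mm. I could not see the reflected cross directly.
- **Grip:** the fingers stood at 12 mm, the thickness of the bar. The wrist felt about 5–6 N, roughly what the spring should pull.
- **Contact:** I saw no sign of contact with the target, camera or bystanders. I did not measure the bystanders' positions again at the end.

The top and scene cameras placed the board about 3–4 mm apart, within what the calibration allows; I used a joint fit. My first three move calls were refused as invalid input, and the arm did not move on them. The slide also drifted 1–3 mm while the mirror was being turned, and I corrected that on the way.

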